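# Unclip the battery box cover

### The job

Take the white cover off the grey battery box so that the batteries can be changed: press the orange snap tab at each end inward, gently and only until that end of the cover springs up, then lift the cover off by its rib and set it down gently on the bench beside the box, flat and right side up. Never force a tab or pull at a cover that is still clipped, and leave the jars, stamp and timer where they are.

Things in the scene. Friction and masses are not known exactly. Their poses are not given: they have to be found in the camera images.
- battery_box: Grey open-topped battery box fixed to the bench, 156 mm long (own x), 84 mm wide (own y), 31 mm high to its rim. Origin at the centre of its underside, z up. Its -x end is the near end, nearest the robot. A white cover lies in its top, flush with the rim, held by an orange snap tab at each end. Press the tabs with the fingertips 47 to 50 mm above the bench, clear of the rising cover.
- cover: White clip-in cover, 50 to 100 g: plate 118 (own x) x 60 (own y) x 4 mm with a raised grip rib in the middle, 44 mm long (own x), 18 mm thick (own y), 18 mm above the plate. Origin at the centre of its underside, 27 mm above the bench when clipped. Once its tab is pressed far enough, an end springs up about 9 mm and stays up though the tab is let go; with both ends up it lies loose.
- cover_center (a point): Middle of the cover, 11 mm above its underside, inside the grip rib; it lies at 11 mm above the bench when the cover lies flat on the bench right side up.
- cover_near_end (a point): Top of the cover's end bar at the near end, 55 mm from the cover's middle; 31 mm above the bench when clipped in, about 40 mm when that end has sprung up.
- cover_far_end (a point): The same at the far end.
- tab_near: Orange snap tab at the box's near (own -x) end. Origin on its hinge line, 53 mm from the box's middle, 6 mm above the bench; own z up, own x outward from the box's middle. T-shaped upright post 5 mm thick, stem 16 mm wide, top 63 mm above the bench; its two noses (top 40 mm above the bench) hook outward over the cover's end bar. Pressed inward it leans on a spring and springs back when let go. A push of over 16 N or a pull of the cover of over 25 N cracks it.
- press_near (a point): Middle of the outer face of the near tab's post, 54 mm above the bench. On it sits an orange boss with a smooth black press stud, 14 mm across, axis outward. The stud is screwed out by an unknown amount: its face is 8 to 28 mm outward of this point; feel for it. Force at the stud: 1 N to start, 5 to 9 N at release (after 6 to 11 mm), then a hard stop (after 14 mm, about 10 N).
- tab_far: Orange snap tab at the box's far (own +x) end. Origin on its hinge line, 53 mm from the box's middle, 6 mm above the bench; own z up, own x outward from the box's middle. T-shaped upright post 5 mm thick, stem 16 mm wide, top 63 mm above the bench; its two noses (top 40 mm above the bench) hook outward over the cover's end bar. Pressed inward it leans on a spring and springs back when let go. A push of over 16 N or a pull of the cover of over 25 N cracks it.
- press_far (a point): Middle of the outer face of the far tab's post, 54 mm above the bench. On it sits an orange boss with a smooth black press stud, 14 mm across, axis outward. The stud is screwed out by an unknown amount: its face is 8 to 28 mm outward of this point; feel for it. Force at the stud: 1 N to start, 5 to 9 N at release (after 6 to 11 mm), then a hard stop (after 14 mm, about 10 N).
- jar_white_center (a point): Bystander: white glaze jar with a black lid, 53 mm across, 62 mm high; the point is at its centre, half-way up.
- jar_green_center (a point): Bystander: green glaze jar with a white lid, 49 mm across, 56 mm high; the point is at its centre, half-way up.
- stamp_center (a point): Bystander: wooden stamp, 30x30x56 mm, standing; the point is at its centre, half-way up.
- timer_center (a point): Bystander: white and orange kitchen timer, 64 mm across, 42 mm high; the point is at its centre, half-way up.

How it is judged:
By the outcome, as a careful person would: the job done as asked, in the order asked, and still so for the second after the job is handed in, with the robot touching nothing.
It also fails if it takes over 70 s, if anything falls off the work surface, if the arm or the gripper's body presses on something with over 40 N, if the wrist force passes 120 N, or if a joint passes its speed limit or range.

### The arm

A 6-joint arm with a two-finger parallel gripper is mounted at the origin on a cart in front of the work surface, level with it; the furniture and walls round the work are solid. World frame = base frame: x ahead of the robot, y to its left, z up, the work surface at z = 0. Lengths are in m, angles in degrees, forces in N, time in s.
With the tool pointing down it reaches from about 0.325 to 1 m from the base axis. Payload 5.1 kg.
Tool frame: the origin (TCP) lies between the finger pads; the fingertips stand 8 mm ahead of it and the grasp point (between the pads) lies 11 mm behind it; z points along the fingers, y is the direction in which the jaws open and shut (so a half turn about z gives the same grasp; the last joint's range is limited). The gripper opens to 85 mm and grips with 20 to 120 N. Pads are 22 mm wide; open, the fingers measure 114 mm over their backs; the gripper's body (76 mm by 85 mm) begins 54 mm behind the grasp point. The pads swing forward as they close: fully open they stand 13 mm farther back than shut.
Start: joints at [-71.826, 7.093, 94.555, -0, 78.352, -4.733], TCP at [0.253, -0.599, 0.239] pointing down, gripper open.
Joint ranges: [-149.61, 149.61], [-58.7, 133.49], [1.44, 155.28], [-77.14, 257.14], [18.33, 153.61], [-166.67, 166.67]. Speed limits (degrees/s): [147.25, 147.25, 180, 180, 180, 180].

### API

Orientations are given as [roll, pitch, yaw] about the fixed x, y, z axes, in that order (R = Rz(yaw) Ry(pitch) Rx(roll)).
In Python, from workcell import env gives the robot as it stands.
- The arm moves only by the shell command python3 -m handwheel 'ROWS' [FORCE]. ROWS is JSON, a list of rows, each an object of numbers: "dx", "dy", "dz": the shift along the tool's x, y, z in mm; "rx", "ry", "rz": the turn, a rotation vector about the tool's x, y, z in degrees; "jaw": the opening in per cent of the stroke, from 0 (shut) to 100 (fully open). A call has 1 to 5 rows; each row is the pose to reach, as a shift and turn from the pose commanded when the call began, along the tool's axes at that moment; what a row does not reach only later rows make up. A row lasts 1/10 s, in which the tool goes at most 50 mm and 8.59 degrees, less where a joint would pass 70% of its speed; a pose out of reach is approached as far as the arm can. A call with a gripper value outside its range is refused whole. The fingers move at their own pace and stop on an object; FORCE is the grip in N (left out, the last holds). Time passes only in rows, so rows that repeat a pose let the fingers close. It gives the time, the measured TCP pose, the force and the opening at its end, in the units of the state.
- env.get_state(): the state, without advancing time (a new reading comes with each control period).
- env.get_image(name): name is "scene" or "side" or "wrist"; returns (picture, depth): 480x640x3 uint8, red, green, blue; 480x640 float32, m along the optical axis (not along the pixel's ray), 0 where there is no reading.
- env.camera_params(name): a dict with "vertical_fov" (degrees; the focal length in pixels is half the picture's height over the tangent of half this angle, whatever the lens; pixels are square), "cx", "cy" (the principal point, pixels), "rvec" (rotation vector, rad) and "tvec" (3), from world to camera coordinates, as OpenCV has them; the wrist camera has in their place "mount" (4x4, takes a point from camera to tool coordinates, whose origin is the TCP and whose axes are the flange's). Camera axes: x right, y down, z forward; pixel columns grow to the right and rows downward; lengths in m; the calibration is good to about 2 mm. A picture is of the moment at which its call begins: read the wrist's pose just before it. camera_params takes no time and is no camera call.
- env.hand_in(): hands the job in, once; it reports no verdict.
The state is a dict: "clock": time; "q": joint angles; "qd": joint speeds; "effort": joint torques, N m; "position": TCP position; "eef_rot": TCP orientation; "wrist_force": force on the tool from outside, world axes, zero at the start; "torque": the same for the moment, N m; "gripper_width": opening from 0.0 (shut) to 1.0 (fully open).
Only numpy, scipy, OpenCV 4.12 (cv2) and the standard library are available. Lean on these libraries where they do the work, as an engineer would, in place of code of your own. Each camera call takes 0.05 s, during which the arm holds its last target.

## Working session

There is one attempt and no reset: what is moved stays moved. The work goes in short steps, Python scripts to look and compute and a shell command to move; the robot and the scene stay as the last step left them, time stands still between calls to the robot, and variables do not carry over. Pictures are saved under pics/ and viewed, and the job is handed in when it is done.

```bash
mkdir -p pics; ls; python3 - <<'E'
from workcell import env
import cv2
print(env.get_state())
for n in("scene","side","wrist"):
    p,d=env.get_image(n); cv2.imwrite(f"pics/{n}0.png",p[:,:,::-1]); print(n,env.camera_params(n))
    import numpy as np; np.savez(f"{n}0.npz",p=p,d=d)
E
```

```text
pics
{'clock': 0.0, 'q': array([-7.18268588e+01,  7.13329116e+00,  9.46354631e+01, -2.61183591e-03,
        7.83522853e+01, -4.73450886e+00]), 'qd': array([-0.02104389,  0.00508456,  0.03299709,  0.05343929, -0.03374418,
        0.07556709]), 'effort': array([-1.72955170e-03, -4.23626482e+01, -3.65450335e+01, -1.88004274e-04,
        7.24161247e-03, -5.41387010e-06]), 'position': array([ 0.25276272, -0.59818112,  0.23804107]), 'eef_rot': array([-1.79879162e+02, -7.44223607e-03,  2.29081722e+01]), 'wrist_force': array([ 0.40237272,  0.68024853, -0.47884324]), 'torque': array([ 0.00803276, -0.00189042,  0.05414257]), 'gripper_width': 0.9997370983976465}
scene {'vertical_fov': 53.71669693324081, 'cx': 317.19979577897584, 'cy': 240.01492854254192, 'rvec': array([ 2.60980557, -0.36530993,  0.10377463]), 'tvec': array([-0.44669068,  0.38976057,  0.70656494])}
side {'vertical_fov': 48.15540626050996, 'cx': 324.92772273633267, 'cy': 241.19777108088988, 'rvec': array([ 0.79209658, -2.30764102,  1.42556225]), 'tvec': array([0.59903832, 0.13933093, 0.84657087])}
wrist {'vertical_fov': 67.47813394738586, 'cx': 319.14395517226814, 'cy': 240.93787604866728, 'mount': array([[ 8.58954623e-04, -9.48384241e-01, -3.17122363e-01,
         8.18298991e-02],
       [ 9.99999514e-01,  9.67996152e-04, -1.86294307e-04,
        -4.87601012e-04],
       [ 4.83651812e-04, -3.17122049e-01,  9.48384612e-01,
        -1.34093840e-01],
       [ 0.00000000e+00,  0.00000000e+00,  0.00000000e+00,
         1.00000000e+00]])}
```

View pics/scene0.png

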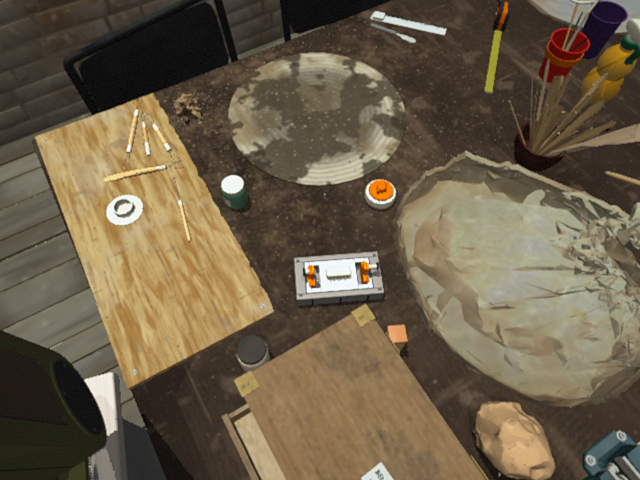

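View pics/side0.png

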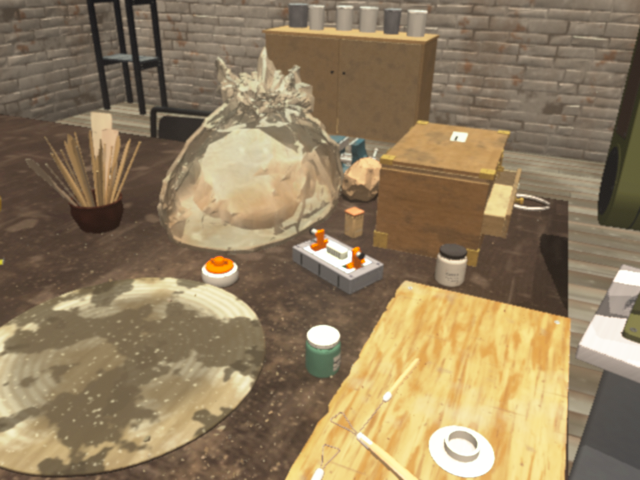

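View pics/wrist0.png

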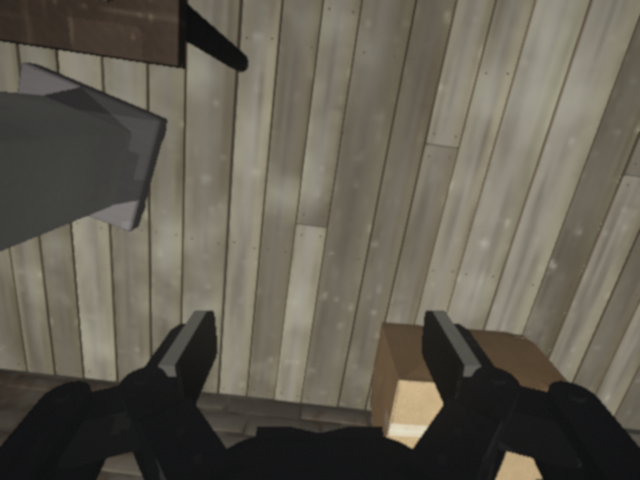

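The scene view shows the box at about (338,278), with tabs at (312,278) and (366,273). The jars are at (233,190) and (252,350), the timer at (380,192), the stamp at (397,335), and a tall wooden chest lies below the box. Next I'll turn these into positions.

```bash
cat > h.py <<'E'
import numpy as np,cv2
from workcell import env
from scipy.spatial.transform import Rotation as R
def cam(n,st=None):
    c=env.camera_params(n); f=240/np.tan(np.radians(c['vertical_fov'])/2)
    if n=='wrist':
        T=np.eye(4);T[:3,:3]=R.from_euler('xyz',st['eef_rot'],degrees=True).as_matrix();T[:3,3]=st['position']
        M=T@c['mount'];Rc=M[:3,:3];o=M[:3,3]
    else:
        Rw=R.from_rotvec(c['rvec']).as_matrix();Rc=Rw.T;o=-Rw.T@c['tvec']
    return f,c['cx'],c['cy'],Rc,o
def ray(C,u,v):
    f,cx,cy,Rc,o=C; return Rc@np.array([(u-cx)/f,(v-cy)/f,1.0])
def onz(C,u,v,z):
    d=ray(C,u,v);o=C[4];return o+d*(z-o[2])/d[2]
def cloud(C,D):
    f,cx,cy,Rc,o=C;v,u=np.mgrid[:480,:640]
    P=np.stack([(u-cx)/f*D,(v-cy)/f*D,D],-1)@Rc.T+o
    P[D<=0]=np.nan
    return P
def proj(C,P):
    f,cx,cy,Rc,o=C;p=(np.asarray(P)-o)@Rc;return p[...,0]/p[...,2]*f+cx,p[...,1]/p[...,2]*f+cy
E
python3 - <<'E'
from h import *
for n in("scene","side"):
    z=np.load(n+"0.npz");p=z['p'].astype(int);P=cloud(cam(n),z['d'])
    print(n,cam(n)[4], z['d'][300,200])
    r,g,b=p[...,0],p[...,1],p[...,2]
    # 
    pts={'scene':dict(near=(312,278),far=(366,273),rib=(338,272),jw=(252,345),jg=(232,186),timer=(380,190),stamp=(397,330),chestcorner=(363,318),chestc2=(246,384),board=(270,308),plate=(383,165),stone=(420,240)),
         'side':dict(near=(355,258),far=(319,240),rib=(338,251),jw=(452,255),jg=(323,335),timer=(220,265),stamp=(354,213),chest=(380,185))}[n]
    for k,(u,v) in pts.items(): print(k,np.round(P[v,u],3),p[v,u])
    m=(r>180)&(g>60)&(g<140)&(b<60)
    c=cv2.connectedComponentsWithStats(m.astype(np.uint8))
    for i in range(1,c[0]):
        if c[2][i,4]>15: print('orange',c[2][i],c[3][i],np.round(np.nanmedian(P[c[1]==i],0),3),np.round(np.nanmax(P[c[1]==i][:,2]),3))
im=np.load("scene0.npz")['p'];cv2.imwrite("pics/z1.png",cv2.resize(im[230:320,270:420,::-1],None,fx=5,fy=5,interpolation=2))
im=np.load("side0.npz")['p'];cv2.imwrite("pics/z2.png",cv2.resize(im[200:300,270:400,::-1],None,fx=6,fy=6,interpolation=2))
E
```

```text
scene [ 0.4232177  -0.12674338  0.80963125] 0.85424966
near [0.516 0.214 0.041] [122  52   0]
far [0.62  0.21  0.008] [112  76  60]
rib [0.563 0.209 0.049] [242 248 253]
jw [0.389 0.117 0.063] [76 71 63]
jg [0.418 0.439 0.056] [242 247 242]
timer [0.698 0.362 0.038] [140  59   0]
stamp [0.624 0.078 0.057] [226 155 101]
chestcorner [0.55  0.072 0.187] [168 147  89]
chestc2 [0.376 0.029 0.186] [171 148  90]
board [0.432 0.191 0.01 ] [190 166 127]
plate [ 0.741  0.447 -0.001] [108  89  69]
stone [0.7   0.198 0.116] [144 122  89]
orange [503   2   5  12  34] [505.35294118   7.79411765] [1.186 0.795 0.053] 0.058
orange [618  49   9   7  20] [621.35  52.45] [1.282 0.502 0.128] 0.13
orange [369 180  24  20 323] [380.59752322 189.73065015] [0.701 0.367 0.03 ] 0.044
orange [363 275   6   7  23] [365.13043478 278.2173913 ] [0.608 0.189 0.037] 0.041
orange [308 279   7   7  30] [311.7        281.93333333] [0.515 0.208 0.036] 0.04
side [0.06971241 0.91913621 0.49524849] 0.85204726
near [0.513 0.23  0.047] [154  77  28]
far [0.61  0.207 0.042] [192  92  20]
rib [0.553 0.225 0.045] [247 245 220]
jw [0.378 0.133 0.059] [80 71 62]
jg [0.419 0.445 0.053] [255 255 253]
timer [0.696 0.376 0.031] [228 107   9]
stamp [0.615 0.084 0.053] [253 196 129]
chest [0.558 0.087 0.129] [121  88  58]
orange [311 229  16  21 148] [319.28378378 240.80405405] [0.608 0.207 0.037] 0.061
orange [207 256  26  11 133] [219.11278195 261.54135338] [0.702 0.374 0.033] 0.04
orange [207 268  25   5  27] [219.48148148 270.81481481] [0.686 0.386 0.027] 0.029
```

View pics/z1.png

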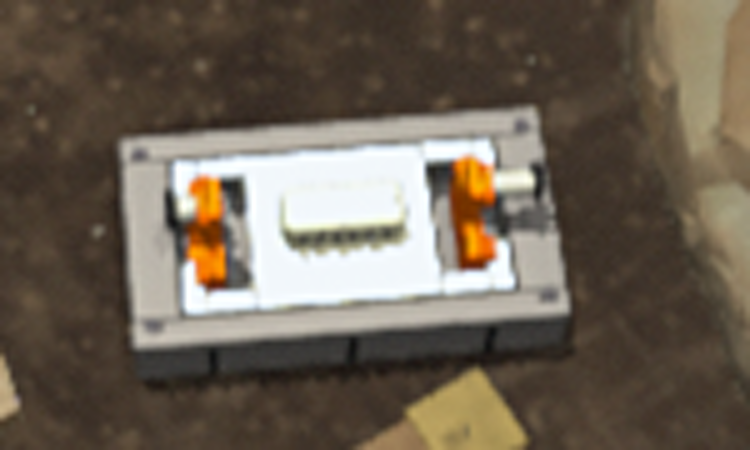

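View pics/z2.png

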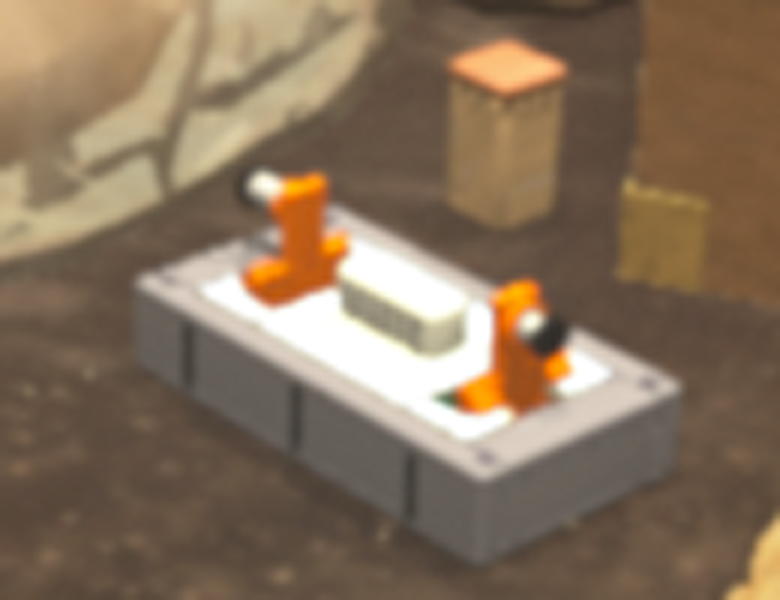

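```bash
python3 - <<'E'
from h import *
C=cam('scene')
z=[(122,140),(537,108),(570,316),(135,350)]
c=np.array([onz(C,270+u/5,230+v/5,.031) for u,v in z]);print(c.round(4))
S=cam('side')
# side corners of rim in zoom/6 + (270,200): left(135,285) back? right(680,385) front(487,478)
for u,v in[(135,285),(680,385),(487,478)]: print('side',onz(S,270+u/6,200+v/6,.031).round(4))
print(np.linalg.norm(c[1]-c[0]),np.linalg.norm(c[2]-c[3]),np.linalg.norm(c[3]-c[0]),np.linalg.norm(c[2]-c[1]),'ctr',c.mean(0))
print('yaw',np.degrees(np.arctan2(*(c[1]+c[2]-c[0]-c[3])[[1,0]])))
for n in('scene','side'):
    P=cloud(cam(n),np.load(n+"0.npz")['d']);
    print(n)
    for x0 in np.arange(.62,.8,.02):
        print(round(x0,2),[float(np.round(np.nanmax(P[...,2][(abs(P[...,0]-x0)<.01)&(abs(P[...,1]-y)<.01)],initial=-1),3)) for y in(.1,.12,.14,.16,.18,.2,.22,.24,.26,.28,.30,.32,.34)])
    m=(P[...,2]>.17)&(P[...,2]<.2)&(P[...,0]>.3)&(P[...,0]<.9)&(P[...,1]<.12); print(np.nanmin(P[m],0),np.nanmax(P[m],0))
E
```

```text
[[0.4972 0.2658 0.031 ]
 [0.649  0.2365 0.031 ]
 [0.6322 0.1546 0.031 ]
 [0.4806 0.1844 0.031 ]]
side [0.6419 0.2455 0.031 ]
side [0.4777 0.192  0.031 ]
side [0.4917 0.2716 0.031 ]
0.15455824798173687 0.1545309375537567 0.0830786830611284 0.08362580656705051 ctr [0.56474015 0.21031517 0.031     ]
yaw -10.99505517343586
scene
0.62 [0.003, 0.003, 0.002, 0.034, 0.039, 0.065, 0.039, 0.033, 0.002, 0.002, 0.002, 0.002, 0.002]
0.64 [0.002, 0.003, 0.003, 0.032, 0.033, 0.061, 0.033, 0.032, 0.002, 0.003, 0.002, 0.003, 0.003]
0.66 [0.002, 0.004, 0.004, 0.078, 0.003, 0.003, 0.002, 0.002, 0.003, 0.002, 0.002, 0.003, 0.003]
0.68 [0.117, 0.117, 0.126, 0.125, 0.117, 0.108, 0.101, 0.099, 0.081, 0.003, 0.002, 0.003, 0.026]
0.7 [0.158, 0.159, 0.155, 0.143, 0.133, 0.129, 0.13, 0.123, 0.111, 0.101, 0.087, 0.002, 0.033]
0.72 [0.183, 0.181, 0.167, 0.163, 0.159, 0.156, 0.146, 0.14, 0.132, 0.118, 0.109, 0.086, 0.029]
0.74 [0.189, 0.186, 0.175, 0.176, 0.175, 0.17, 0.161, 0.15, 0.141, 0.135, 0.126, 0.112, 0.003]
0.76 [0.198, 0.189, 0.187, 0.187, 0.183, 0.174, 0.17, 0.167, 0.158, 0.148, 0.137, 0.129, 0.11]
0.78
[... 560 characters left out ...]
 0.116, 0.107, 0.102, 0.097, 0.088, 0.0, 0.0, -0.0, 0.021]
0.7 [0.153, 0.157, 0.156, 0.144, 0.136, 0.128, 0.128, 0.126, 0.117, 0.103, 0.088, 0.0, 0.027]
0.72 [0.175, 0.177, 0.169, 0.161, 0.157, 0.153, 0.149, 0.139, 0.131, 0.12, 0.11, 0.104, 0.035]
0.74 [0.186, 0.184, 0.172, 0.172, 0.174, 0.169, 0.166, 0.15, 0.149, 0.134, 0.129, 0.12, 0.092]
0.76 [0.196, 0.189, 0.185, 0.185, 0.182, 0.173, 0.169, 0.167, 0.159, 0.15, 0.141, 0.129, 0.112]
0.78 [0.2, 0.195, 0.195, 0.192, 0.185, 0.181, 0.182, 0.178, 0.166, 0.158, 0.151, 0.138, 0.111]
0.8 [0.203, 0.204, 0.203, 0.195, 0.19, 0.189, 0.185, 0.177, 0.17, 0.163, 0.157, 0.144, 0.121]
[ 0.36159561 -3.33598092  0.17000593] [0.89702365 0.11997096 0.19999839]
```

```bash
cat >> h.py <<'E'
def go(target,rpy):
    s=env.get_state();A=R.from_euler('xyz',s['eef_rot'],degrees=True);B=R.from_euler('xyz',rpy,degrees=True)
    d=A.inv().apply(np.array(target)-s['position'])*1000;r=(A.inv()*B).as_rotvec(degrees=True)
    print('clock',round(s['clock'],2),'pos',(s['position']*1000).round(1),'rot',s['eef_rot'].round(2),'F',s['wrist_force'].round(1),'| dxyz',d.round(1),'rxyz',r.round(2))
E
python3 -m handwheel '[{"dz":-50},{"dx":600,"dy":-624,"dz":-45,"rz":-70},{"dx":600,"dy":-624,"dz":-45,"rz":-70},{"dx":600,"dy":-624,"dz":-45,"rz":-70},{"dx":600,"dy":-624,"dz":-45,"rz":-70}]'
python3 -c "
from h import *
go([.562,.21,.28],[180,0,169])"
```

```text
clock 0.15 pos [ 252.8 -598.3  238.3] rot [-1.799e+02 -1.000e-02  2.291e+01] F [ 0.8 -0.2  0.7] | dxyz [ 599.4 -624.3  -40.6] rxyz [-3.0000e-02 -1.3000e-01 -1.4609e+02]$[0]: bad value
```

```bash
python3 -m handwheel '[{"dx":0,"dy":0,"dz":-50,"rx":0,"ry":0,"rz":0,"jaw":100}]'
```

```text
clock: 0.25
position: [0.2515, -0.5945, 0.279]
eef_rot: [-178.9, -0.1, 22.9]
wrist_force: [-0.5, -0.6, -0.8]
gripper_width: 1.001
```

```bash
python3 -m handwheel '[{"dx":600,"dy":-624,"dz":5,"rx":0,"ry":0,"rz":-145,"jaw":0},{"dx":600,"dy":-624,"dz":5,"rx":0,"ry":0,"rz":-145,"jaw":0},{"dx":600,"dy":-624,"dz":5,"rx":0,"ry":0,"rz":-145,"jaw":0},{"dx":600,"dy":-624,"dz":5,"rx":0,"ry":0,"rz":-145,"jaw":0},{"dx":600,"dy":-624,"dz":5,"rx":0,"ry":0,"rz":-145,"jaw":0}]'
python3 -c "
from h import *
go([.562,.21,.28],[180,0,169])"
```

```text
clock: 0.75
position: [0.3426, -0.3633, 0.2875]
eef_rot: [-180.0, -0.0, 66.2]
wrist_force: [0.9, 0.1, 0.2]
gripper_width: 0.15
clock 0.75 pos [ 342.6 -363.3  287.5] rot [-1.7999e+02 -2.0000e-02  6.6190e+01] F [0.9 0.1 0.2] | dxyz [613.1 -30.7   7.7] rxyz [ 1.0000e-02 -2.0000e-02 -1.0281e+02]
```

```bash
python3 -m handwheel '[{"dx":613,"dy":-31,"dz":8,"rx":0,"ry":0,"rz":-103,"jaw":0},{"dx":613,"dy":-31,"dz":8,"rx":0,"ry":0,"rz":-103,"jaw":0},{"dx":613,"dy":-31,"dz":8,"rx":0,"ry":0,"rz":-103,"jaw":0},{"dx":613,"dy":-31,"dz":8,"rx":0,"ry":0,"rz":-103,"jaw":0},{"dx":613,"dy":-31,"dz":8,"rx":0,"ry":0,"rz":-103,"jaw":0}]'
python3 -c "
from h import *
go([.562,.21,.28],[180,0,169])"
```

```text
clock: 1.25
position: [0.433, -0.1303, 0.2845]
eef_rot: [180.0, 0.0, 109.2]
wrist_force: [1.3, -0.3, -0.1]
gripper_width: -0.001
clock 1.25 pos [ 433.  -130.3  284.5] rot [1.7998e+02 2.0000e-02 1.0918e+02] F [ 1.3 -0.3 -0.1] | dxyz [279.  233.6   4.5] rxyz [ 1.000e-02  3.000e-02 -5.982e+01]
```

```bash
python3 -m handwheel '[{"dx":279,"dy":234,"dz":4,"rx":0,"ry":0,"rz":-60,"jaw":0},{"dx":279,"dy":234,"dz":4,"rx":0,"ry":0,"rz":-60,"jaw":0},{"dx":279,"dy":234,"dz":4,"rx":0,"ry":0,"rz":-60,"jaw":0},{"dx":279,"dy":234,"dz":4,"rx":0,"ry":0,"rz":-60,"jaw":0},{"dx":279,"dy":234,"dz":4,"rx":0,"ry":0,"rz":-60,"jaw":0}]'
python3 -c "
from h import *
go([.562,.21,.28],[180,0,169])"
```

```text
clock: 1.75
position: [0.5232, 0.1031, 0.2817]
eef_rot: [-180.0, 0.0, 152.2]
wrist_force: [0.7, -0.9, 0.1]
gripper_width: 0.001
clock 1.75 pos [523.2 103.1 281.7] rot [-1.7999e+02  1.0000e-02  1.5220e+02] F [ 0.7 -0.9  0.1] | dxyz [ 15.6 112.7   1.7] rxyz [-1.00e-02  1.00e-02 -1.68e+01]
```

```bash
python3 -m handwheel '[{"dx":16,"dy":113,"dz":2,"rx":0,"ry":0,"rz":-17,"jaw":0},{"dx":16,"dy":113,"dz":2,"rx":0,"ry":0,"rz":-17,"jaw":0},{"dx":16,"dy":113,"dz":2,"rx":0,"ry":0,"rz":-17,"jaw":0},{"dx":16,"dy":113,"dz":2,"rx":0,"ry":0,"rz":-17,"jaw":0}]'
python3 -c "
from h import *
go([.562,.21,.28],[180,0,169])
s=env.get_state();p,d=env.get_image('wrist');cv2.imwrite('pics/w1.png',p[:,:,::-1]);np.savez('w1.npz',p=p,d=d,pos=s['position'],rot=s['eef_rot'])"
```

```text
clock: 2.15
position: [0.5622, 0.2097, 0.2789]
eef_rot: [-179.9, -0.1, 168.9]
wrist_force: [-0.9, -0.6, 0.4]
gripper_width: -0.004
clock 2.15 pos [562.2 209.7 278.9] rot [-1.7995e+02 -9.0000e-02  1.6893e+02] F [-0.9 -0.6  0.4] | dxyz [ 0.3  0.3 -1.1] rxyz [-0.05 -0.09 -0.07]
```

View pics/w1.png

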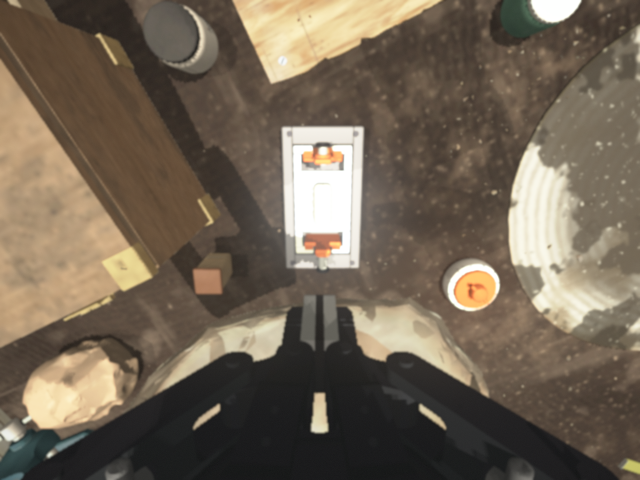

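The wrist view shows the box square in frame. Its rim corners are at (282,127), (364,126), (359,268) and (287,269), the near stud is at about (323,149) and the far stud at about (322,262).

```bash
python3 - <<'E'
from h import *
z=np.load('w1.npz');p=z['p'];s=dict(position=z['pos'],eef_rot=z['rot']);C=cam('wrist',s)
c=np.array([onz(C,u,v,.031) for u,v in[(282,126),(364.5,126),(360,268.5),(286.5,269.5)]]);print(c.round(4),c.mean(0))
a=c[2]+c[3]-c[0]-c[1];print('yaw',np.degrees(np.arctan2(a[1],a[0])),np.linalg.norm(a)/2,np.linalg.norm(c[1]-c[0]),np.linalg.norm(c[2]-c[3]))
P=cloud(C,z['d']);Q=P[180:260,285:360].reshape(-1,3);
ctr=c.mean(0)
yaw=np.arctan2(a[1],a[0]);ex=np.array([np.cos(yaw),np.sin(yaw)]);ey=np.array([-ex[1],ex[0]])
L=np.dstack([(P[...,:2]-ctr[:2])@ex,(P[...,:2]-ctr[:2])@ey,P[...,2]])
print(L[[200,220,150,262,255],[322,322,323,322,322]].round(4))
m=(L[...,2]>.055)&(abs(L[...,0])<.12)&(abs(L[...,1])<.03)
for sgn in(-1,1):
    q=L[m&(L[...,0]*sgn>0)];print(sgn,q.min(0),q.max(0),len(q))
cv2.imwrite("pics/w1z.png",cv2.resize(p[115:285,265:385,::-1],None,fx=3.5,fy=3.5,interpolation=2))
for n in('scene','side'):
    P=cloud(cam(n),np.load(n+'0.npz')['d']);L=np.dstack([(P[...,:2]-ctr[:2])@ex,(P[...,:2]-ctr[:2])@ey,P[...,2]])
    m=(L[...,2]>.05)&(abs(L[...,0])<.1)&(abs(L[...,1])<.03)
    for sgn in(-1,1):
        q=L[m&(L[...,0]*sgn>0.03)];print(n,sgn,q.min(0),q.max(0),len(q))
    m=(abs(L[...,2]-.031)<.004)&(abs(L[...,0])<.1)&(abs(L[...,1])<.06);q=L[m];print(np.percentile(q,[1,99],0))
E
```

```text
[[0.4797 0.188  0.031 ]
 [0.4957 0.27   0.031 ]
 [0.6492 0.2412 0.031 ]
 [0.6342 0.158  0.031 ]] [0.56470307 0.21431393 0.031     ]
yaw -10.816766649513871 0.1568223981804694 0.08356989822258329 0.08462448364679523
[[-0.0063 -0.0015  0.0498]
 [ 0.0156 -0.0015  0.0474]
 [-0.0567 -0.0005  0.0563]
 [ 0.0588 -0.0016  0.0583]
 [ 0.05   -0.0016  0.0605]]
-1 [-0.06439922 -0.02999003  0.05503223] [-1.07959615e-05  2.99992688e-02  3.65584004e-01] 28051
1 [ 2.87559698e-06 -2.99901916e-02  5.50023214e-02] [0.10936881 0.02999981 0.34268503] 2965
scene -1 [-0.06318509 -0.01110821  0.05025195] [-0.0419641   0.00544187  0.0645104 ] 92
scene 1 [ 0.04356458 -0.01191921  0.05038433] [0.07055071 0.00365865 0.06465129] 112
[[-0.07644378 -0.04480645  0.02731683]
 [ 0.07663824  0.03792638  0.03384758]]
side -1 [-0.06481291 -0.00876966  0.0501708 ] [-0.04361344  0.00951445  0.0629299 ] 94
side 1 [ 0.04186119 -0.00701122  0.05001383] [0.06965008 0.01008904 0.06246382] 92
[[-0.07849441 -0.04045413  0.0270926 ]
 [ 0.07497935  0.04248225  0.03440684]]
```

View pics/w1z.png

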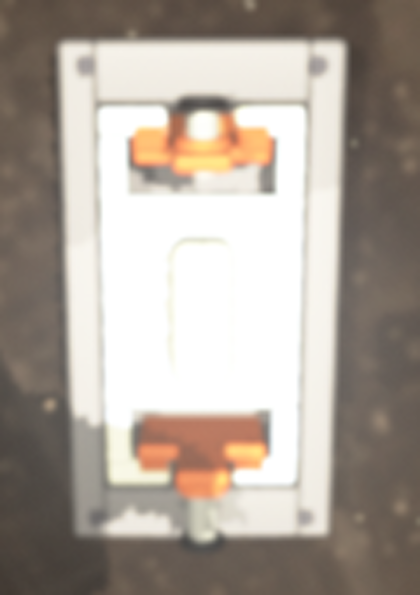

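```bash
cat >> h.py <<'E'
ctr=np.array([.5645,.213]);YAW=-10.9
_y=np.radians(YAW);EX=np.array([np.cos(_y),np.sin(_y)]);EY=np.array([-EX[1],EX[0]])
def box(bx,by,z): return np.r_[ctr+bx*EX+by*EY,z]
def inbox():
    s=env.get_state();d=s['position'][:2]-ctr;print('box',(np.r_[d@EX,d@EY,s['position'][2]]*1000).round(1),'Fbox',(s['wrist_force'][:2]@EX).round(2),(s['wrist_force'][:2]@EY).round(2),s['wrist_force'][2].round(2))
E
python3 -c "
from h import *
inbox();go(box(-.095,0,.0565),[180,0,169.1])"
```

```text
box [ -1.5  -5.1 279.1] Fbox 0.91 -0.04 -0.07
clock 2.2 pos [562.  208.3 279.1] rot [-1.7993e+02 -7.0000e-02  1.6885e+02] F [ 0.9 -0.2 -0.1] | dxyz [ 93.2   5.  222.8] rxyz [-0.07 -0.07 -0.25]
```

```bash
python3 -m handwheel '[{"dx":94,"dy":4,"dz":30,"rx":0,"ry":0,"rz":0,"jaw":0},{"dx":94,"dy":4,"dz":60,"rx":0,"ry":0,"rz":0,"jaw":0},{"dx":94,"dy":4,"dz":110,"rx":0,"ry":0,"rz":0,"jaw":0},{"dx":94,"dy":4,"dz":160,"rx":0,"ry":0,"rz":0,"jaw":0},{"dx":94,"dy":4,"dz":190,"rx":0,"ry":0,"rz":0,"jaw":0}]'
python3 -m handwheel '[{"dx":0,"dy":0,"dz":20,"rx":0,"ry":0,"rz":0,"jaw":0},{"dx":0,"dy":0,"dz":32,"rx":0,"ry":0,"rz":0,"jaw":0},{"dx":0,"dy":0,"dz":32,"rx":0,"ry":0,"rz":0,"jaw":0},{"dx":0,"dy":0,"dz":32,"rx":0,"ry":0,"rz":0,"jaw":0}]'
python3 -c "
from h import *
inbox();go(box(-.095,0,.0565),[180,0,169.1])
p,d=env.get_image('side');cv2.imwrite('pics/s2.png',cv2.resize(p[170:320,240:440,::-1],None,fx=4,fy=4))"
```

```text
clock: 2.7
position: [0.4693, 0.2281, 0.0878]
eef_rot: [-179.9, -0.0, 168.7]
wrist_force: [0.2, -0.3, -0.4]
gripper_width: 0.002
clock: 3.1
position: [0.472, 0.2298, 0.0593]
eef_rot: [179.9, 0.1, 168.7]
wrist_force: [-0.3, -0.5, 0.2]
gripper_width: -0.002
box [-94.   -1.   59.3] Fbox -0.25 -0.51 0.2
clock 3.1 pos [472.  229.8  59.3] rot [1.7994e+02 1.1000e-01 1.6875e+02] F [-0.3 -0.5  0.2] | dxyz [1.  1.  2.8] rxyz [ 0.06  0.11 -0.35]
```

View pics/s2.png

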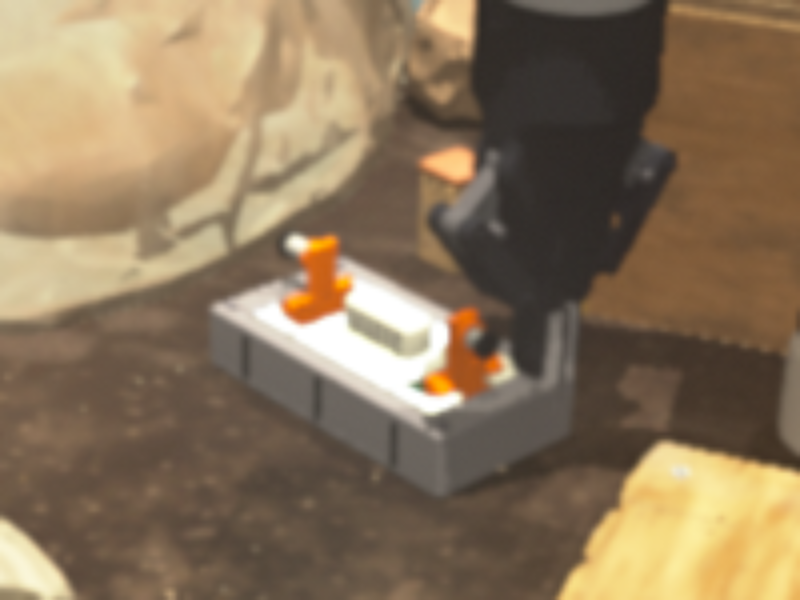

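```bash
python3 -m handwheel '[{"dx":-6,"dy":1,"dz":3,"rx":0,"ry":0,"rz":0,"jaw":0},{"dx":-12,"dy":1,"dz":3,"rx":0,"ry":0,"rz":0,"jaw":0},{"dx":-12,"dy":1,"dz":3,"rx":0,"ry":0,"rz":0,"jaw":0}]'
python3 -c "
from h import *
inbox()"
python3 -m handwheel '[{"dx":-2,"dy":0,"dz":0,"rx":0,"ry":0,"rz":0,"jaw":0},{"dx":-4,"dy":0,"dz":0,"rx":0,"ry":0,"rz":0,"jaw":0},{"dx":-4,"dy":0,"dz":0,"rx":0,"ry":0,"rz":0,"jaw":0}]'
python3 -c "
from h import *
inbox()"
```

```text
clock: 3.45
position: [0.4843, 0.229, 0.0558]
eef_rot: [180.0, 0.1, 168.8]
wrist_force: [-0.2, -0.2, -0.0]
gripper_width: -0.001
box [-81.8   0.5  55.8] Fbox -0.2 -0.24 -0.01
clock: 3.75
position: [0.487, 0.2281, 0.0549]
eef_rot: [180.0, 0.0, 168.8]
wrist_force: [0.0, 0.1, 0.3]
gripper_width: -0.001
box [-78.9   0.1  54.9] Fbox -0.0 0.12 0.31
```

```bash
python3 -m handwheel '[{"dx":-2,"dy":0,"dz":-1.5,"rx":0,"ry":0,"rz":0,"jaw":0},{"dx":-3,"dy":0,"dz":-1.5,"rx":0,"ry":0,"rz":0,"jaw":0},{"dx":-3,"dy":0,"dz":-1.5,"rx":0,"ry":0,"rz":0,"jaw":0}]'
python3 -c "
from h import *
inbox()"
python3 -m handwheel '[{"dx":-2,"dy":0,"dz":0,"rx":0,"ry":0,"rz":0,"jaw":0},{"dx":-2,"dy":0,"dz":0,"rx":0,"ry":0,"rz":0,"jaw":0}]'
python3 -c "
from h import *
inbox()"
```

```text
clock: 4.05
position: [0.4899, 0.2275, 0.0565]
eef_rot: [180.0, 0.0, 168.8]
wrist_force: [0.6, 0.2, 0.2]
gripper_width: -0.003
box [-76.    0.2  56.5] Fbox 0.54 0.27 0.21
clock: 4.25
position: [0.4915, 0.2271, 0.0563]
eef_rot: [-180.0, -0.1, 168.8]
wrist_force: [-0.2, 0.8, 0.8]
gripper_width: 0.003
box [-74.4   0.   56.3] Fbox -0.4 0.78 0.83
```

```bash
for i in 1 ; do python3 -m handwheel '[{"dx":-1.5,"dy":0,"dz":0,"rx":0,"ry":0,"rz":0,"jaw":0},{"dx":-1.5,"dy":0,"dz":0,"rx":0,"ry":0,"rz":0,"jaw":0}]' >/dev/null
python3 -c "
from h import *
inbox()"
python3 -m handwheel '[{"dx":-1.5,"dy":0,"dz":0,"rx":0,"ry":0,"rz":0,"jaw":0},{"dx":-1.5,"dy":0,"dz":0,"rx":0,"ry":0,"rz":0,"jaw":0}]'>/dev/null
python3 -c "
from h import *
inbox()"
python3 -m handwheel '[{"dx":-1.5,"dy":0,"dz":0,"rx":0,"ry":0,"rz":0,"jaw":0},{"dx":-1.5,"dy":0,"dz":0,"rx":0,"ry":0,"rz":0,"jaw":0}]'>/dev/null
python3 -c "
from h import *
inbox()
p,d=env.get_image('side');cv2.imwrite('pics/s3.png',cv2.resize(p[200:300,270:420,::-1],None,fx=5,fy=5))"; done
```

```text
box [-73.2  -0.   56.1] Fbox -3.26 -0.31 1.46
box [-71.6  -0.1  56.1] Fbox -5.66 0.07 1.63
box [-70.   -0.   56.2] Fbox -4.83 -0.06 1.76
```

View pics/s3.png

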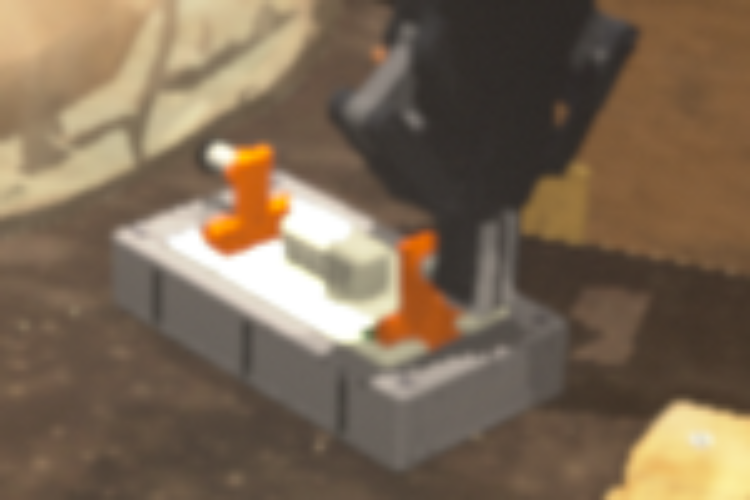

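```bash
cat > chk.py <<'E'
from h import *
import sys
def chk(dbg=True):
    for n in('scene','side'):
        p,d=env.get_image(n);P0=np.load(n+'0.npz')
        for lab,D in(('0',P0['d']),('now',d)):
            P=cloud(cam(n),D);L=np.dstack([(P[...,:2]-ctr)@EX,(P[...,:2]-ctr)@EY,P[...,2]])
            o=[]
            for s in(-1,1):
                for ys in (-1,1):
                    m=(abs(L[...,0]-s*.052)<.006)&(abs(L[...,1]-ys*.024)<.005)&(L[...,2]<.06);o.append((np.nanmedian(L[m][:,2]).round(4),int(m.sum())))
            for bx in(-.012,.012):
                m=(abs(L[...,0]-bx)<.008)&(abs(L[...,1])<.007)&(L[...,2]<.08);o.append((np.nanmedian(L[m][:,2]).round(4),int(m.sum())))
            print(n,lab,[(float(a),b) for a,b in o])
        cv2.imwrite(f'pics/{sys.argv[1]}_{n}.png',cv2.resize(p[200:320,260:440,::-1],None,fx=4,fy=4))
chk()
E
python3 chk.py a 2>/dev/null; python3 -c "
from h import *
inbox()"
```

```text
scene 0 [(0.0308, 38), (0.0298, 25), (0.0316, 38), (0.0296, 23), (0.0482, 60), (0.0481, 56)]
scene now [(0.0307, 31), (0.0307, 12), (0.0306, 37), (0.0301, 23), (0.0481, 57), (0.0483, 59)]
side 0 [(0.029, 15), (0.0299, 32), (0.0293, 3), (0.0293, 25), (0.0467, 34), (0.0466, 30)]
side now [(0.0291, 2), (0.0295, 26), (0.0291, 7), (0.0301, 24), (0.0468, 33), (0.047, 26)]
box [-69.9  -0.   56.2] Fbox -4.58 -0.48 1.72
```

View pics/a_scene.png

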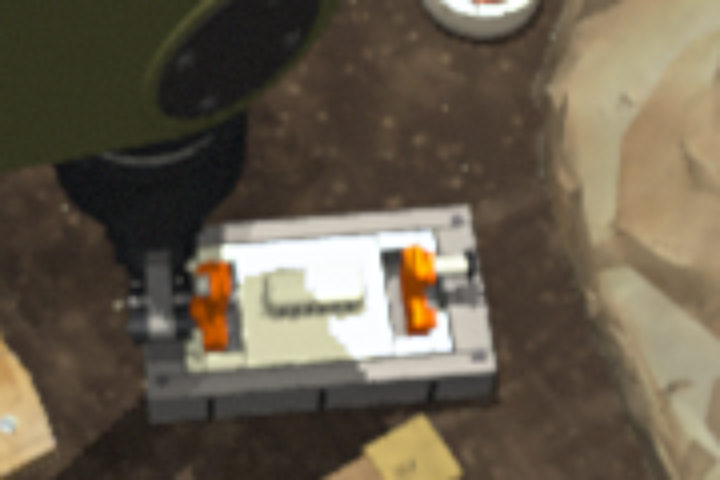

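```bash
cat > q.py <<'E'
from h import *
inbox();o=[]
for n in('scene','side'):
    p,d=env.get_image(n)
    P=cloud(cam(n),d);L=np.dstack([(P[...,:2]-ctr)@EX,(P[...,:2]-ctr)@EY,P[...,2]])
    for s in(-1,1):
        m=(abs(L[...,0]-s*.052)<.006)&(abs(abs(L[...,1])-.024)<.005)&(L[...,2]<.06);o.append(float(np.nanmedian(L[m][:,2]).round(4)))
print(o)
E
python3 -m handwheel '[{"dx":-1.2,"dy":0,"dz":0,"rx":0,"ry":0,"rz":0,"jaw":0},{"dx":-1.2,"dy":0,"dz":0,"rx":0,"ry":0,"rz":0,"jaw":0}]' >/dev/null; python3 q.py
```

```text
box [-68.7  -0.   56.3] Fbox -4.91 -0.37 0.81
[0.0384, 0.0306, 0.0315, 0.0295]
```

```bash
python3 -m handwheel '[{"dx":-1.2,"dy":0,"dz":0,"rx":0,"ry":0,"rz":0,"jaw":0},{"dx":-1.2,"dy":0,"dz":0,"rx":0,"ry":0,"rz":0,"jaw":0}]' >/dev/null; python3 q.py
```

```text
box [-67.6  -0.   56.3] Fbox -6.0 0.01 3.01
[0.0383, 0.0307, 0.0325, 0.03]
```

```bash
python3 -m handwheel '[{"dx":10,"dy":0,"dz":0,"rx":0,"ry":0,"rz":0,"jaw":0},{"dx":25,"dy":0,"dz":0,"rx":0,"ry":0,"rz":0,"jaw":0},{"dx":25,"dy":0,"dz":-40,"rx":0,"ry":0,"rz":0,"jaw":0},{"dx":25,"dy":0,"dz":-90,"rx":0,"ry":0,"rz":0,"jaw":0}]' ; python3 chk.py b; python3 -c "
from h import *
inbox();go(box(.115,0,.155),[180,0,169.1])"
```

```text
clock: 6.0
position: [0.4712, 0.23, 0.1445]
eef_rot: [-179.8, -0.2, 168.9]
wrist_force: [2.5, -0.1, 1.0]
gripper_width: 0.003
scene 0 [(0.0308, 38), (0.0298, 25), (0.0316, 38), (0.0296, 23), (0.0482, 60), (0.0481, 56)]
scene now [(0.039, 40), (0.0393, 32), (0.0306, 38), (0.0302, 26), (0.0537, 59), (0.0514, 59)]
side 0 [(0.029, 15), (0.0299, 32), (0.0293, 3), (0.0293, 25), (0.0467, 34), (0.0466, 30)]
side now [(0.0322, 32), (0.0376, 24), (0.0323, 2), (0.0296, 20), (0.0515, 46), (0.0508, 22)]
box [-88.2   2.9 155. ] Fbox 1.07 0.37 -0.19
clock 6.1 pos [478.4 232.6 155. ] rot [179.53   0.85 168.85] F [ 1.1  0.2 -0.2] | dxyz [-203.2   -2.1    3. ] rxyz [ 0.47  0.85 -0.24]
```

View pics/b_side.png

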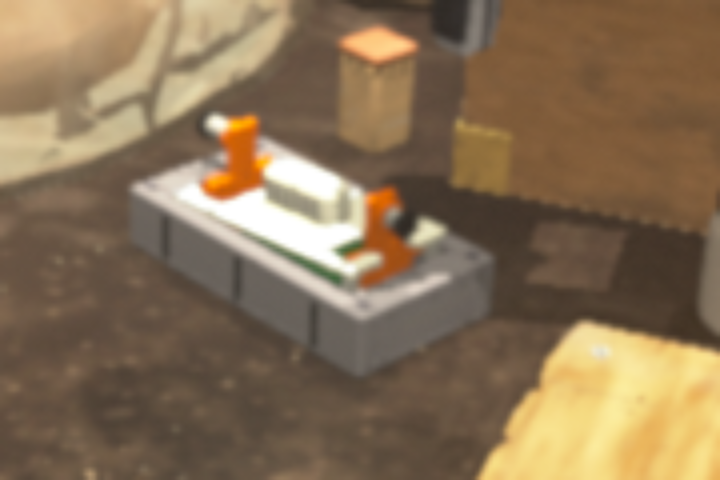

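```bash
python3 - <<'E'
from h import *
for n in('scene','side'):
    P=cloud(cam(n),np.load(n+'0.npz')['d']);L=np.dstack([(P[...,:2]-ctr)@EX,(P[...,:2]-ctr)@EY,P[...,2]])
    for w in(.02,.05):
      print(n,w,[(round(float(z),2),float(np.nanmin(L[(abs(L[...,1])<w)&(abs(L[...,2]-z)<.01)&(L[...,0]>.08)][:,0],initial=9).round(3))) for z in np.arange(.02,.2,.02)])
s=R.from_euler('xyz',[180,0,169.1],degrees=True)*R.from_rotvec([0,-25,0],degrees=True)
print(s.as_euler('xyz',degrees=True), s.as_matrix())
go(box(.06,0,.18),s.as_euler('xyz',degrees=True));go(box(.091,0,.16),s.as_euler('xyz',degrees=True))
E
```

```text
scene 0.02 [(0.02, 9.0), (0.04, 0.112), (0.06, 0.11), (0.08, 0.111), (0.1, 0.116), (0.12, 0.123), (0.14, 0.147), (0.16, 0.16), (0.18, 0.182)]
scene 0.05 [(0.02, 0.129), (0.04, 0.11), (0.06, 0.109), (0.08, 0.109), (0.1, 0.115), (0.12, 0.123), (0.14, 0.14), (0.16, 0.154), (0.18, 0.182)]
side 0.02 [(0.02, 0.116), (0.04, 0.109), (0.06, 0.107), (0.08, 0.11), (0.1, 0.113), (0.12, 0.126), (0.14, 0.143), (0.16, 0.161), (0.18, 0.185)]
side 0.05 [(0.02, 0.115), (0.04, 0.107), (0.06, 0.107), (0.08, 0.107), (0.1, 0.113), (0.12, 0.125), (0.14, 0.141), (0.16, 0.153), (0.18, 0.185)]
[180.   25.  169.1] [[-8.89956828e-01  1.89095443e-01  4.14993684e-01]
 [ 1.71378672e-01  9.81958713e-01 -7.99151874e-02]
 [-4.22618262e-01  1.17961196e-16 -9.06307787e-01]]
clock 6.1 pos [478.4 232.6 155. ] rot [179.53   0.85 168.85] F [ 1.1  0.2 -0.2] | dxyz [-148.6   -2.1  -22.8] rxyz [  0.41 -24.15  -0.34]
clock 6.1 pos [478.4 232.6 155. ] rot [179.53   0.85 168.85] F [ 1.1  0.2 -0.2] | dxyz [-179.3   -2.1   -2.3] rxyz [  0.41 -24.15  -0.34]
```

```bash
python3 -c "
from h import *
go(box(.0885,0,.15),[180,20,169.1])"; python3 -m handwheel '[{"dx":-50,"dy":0,"dz":0,"rx":0,"ry":-6,"rz":0,"jaw":0},{"dx":-100,"dy":-2,"dz":0,"rx":0,"ry":-12,"rz":0,"jaw":0},{"dx":-150,"dy":-2,"dz":0,"rx":0,"ry":-20,"rz":0,"jaw":0},{"dx":-177,"dy":-2,"dz":0,"rx":0,"ry":-20,"rz":0,"jaw":0},{"dx":-177,"dy":-2,"dz":0,"rx":0,"ry":-20,"rz":0,"jaw":0}]';  python3 -c "
from h import *
inbox();go(box(.0885,0,.06),[180,20,169.1])"
```

```text
clock 6.1 pos [478.4 232.6 155. ] rot [179.53   0.85 168.85] F [ 1.1  0.2 -0.2] | dxyz [-176.6   -2.2    7.6] rxyz [  0.42 -19.15  -0.32]
clock: 6.6
position: [0.6491, 0.1939, 0.1468]
eef_rot: [179.9, 20.2, 168.8]
wrist_force: [0.4, 0.8, 0.0]
gripper_width: 0.002
box [ 86.7  -2.8 146.8] Fbox 0.25 0.87 0.05
clock 6.6 pos [649.1 193.9 146.8] rot [179.95  20.16 168.76] F [0.4 0.8 0. ] | dxyz [28.3  2.7 82.1] rxyz [-0.07  0.16 -0.32]
```

```bash
python3 -m handwheel '[{"dx":0,"dy":2.7,"dz":1,"rx":0,"ry":0,"rz":0,"jaw":0},{"dx":7,"dy":2.7,"dz":23,"rx":0,"ry":0,"rz":0,"jaw":0},{"dx":14,"dy":2.7,"dz":45,"rx":0,"ry":0,"rz":0,"jaw":0},{"dx":14,"dy":2.7,"dz":45,"rx":0,"ry":0,"rz":0,"jaw":0},{"dx":14,"dy":2.7,"dz":45,"rx":0,"ry":0,"rz":0,"jaw":0}]';  python3 -c "
from h import *
inbox();go(box(.0885,0,.06),[180,20,169.1])
for n in('side','scene','wrist'):
  p,d=env.get_image(n);q=p if n=='wrist' else cv2.resize(p[150:320,230:440],None,fx=3.5,fy=3.5);cv2.imwrite(f'pics/c_{n}.png',q[:,:,::-1])"
```

```text
clock: 7.1
position: [0.649, 0.197, 0.0992]
eef_rot: [-180.0, 20.0, 168.9]
wrist_force: [-1.0, -1.1, 1.0]
gripper_width: -0.0
box [86.   0.2 99.2] Fbox -0.8 -1.24 0.99
clock 7.1 pos [649.  197.   99.2] rot [-179.98   19.97  168.87] F [-1.  -1.1  1. ] | dxyz [11.1 -0.2 37.7] rxyz [-0.1  -0.03 -0.21]
```

View pics/c_side.png

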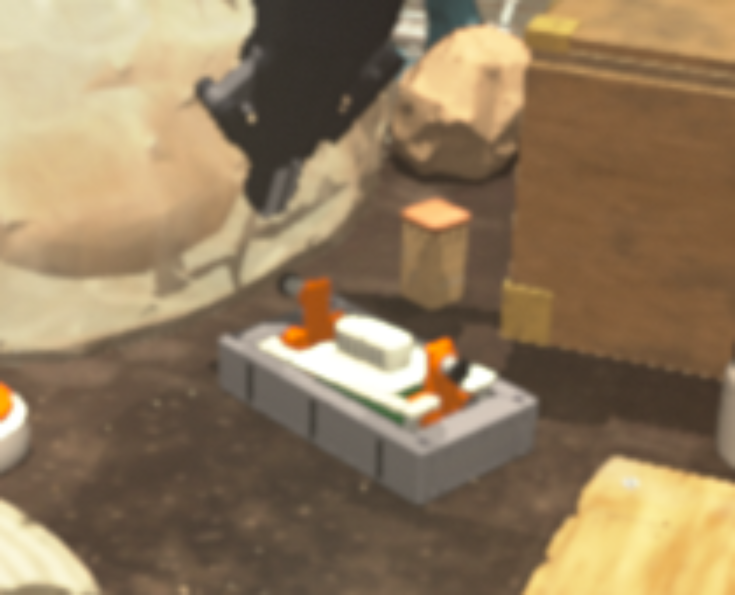

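View pics/c_wrist.png

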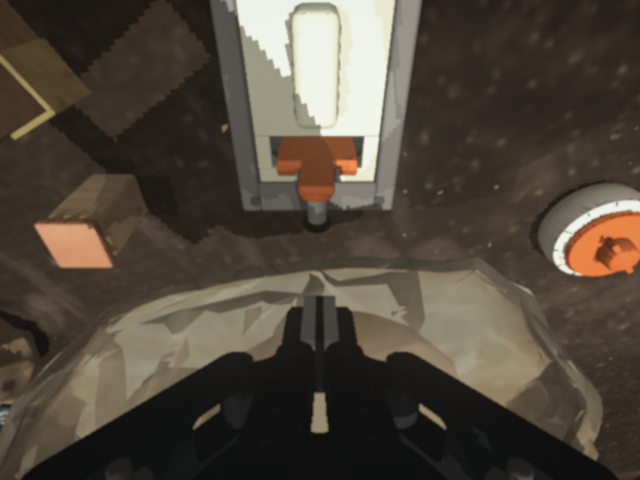

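```bash
python3 -m handwheel '[{"dx":3,"dy":0,"dz":13,"rx":0,"ry":0,"rz":0,"jaw":0},{"dx":6,"dy":0,"dz":22,"rx":0,"ry":0,"rz":0,"jaw":0},{"dx":6,"dy":0,"dz":22,"rx":0,"ry":0,"rz":0,"jaw":0}]';  python3 -c "
from h import *
inbox();go(box(.0885,0,.0598),[180,20,169.1])"
```

```text
clock: 7.55
position: [0.6502, 0.1957, 0.0737]
eef_rot: [-179.9, 19.8, 168.8]
wrist_force: [-0.7, 0.8, -0.9]
gripper_width: 0.002
box [87.4 -0.8 73.7] Fbox -0.81 0.64 -0.88
clock 7.55 pos [650.2 195.7  73.7] rot [-179.88   19.77  168.85] F [-0.7  0.8 -0.9] | dxyz [ 3.7  0.9 13.5] rxyz [-0.2  -0.23 -0.24]
```

```bash
python3 -m handwheel '[{"dx":2,"dy":0.5,"dz":7,"rx":0,"ry":0,"rz":0,"jaw":0},{"dx":3.7,"dy":0.5,"dz":13,"rx":0,"ry":0,"rz":0,"jaw":0},{"dx":3.7,"dy":0.5,"dz":13,"rx":0,"ry":0,"rz":0,"jaw":0}]';  python3 -c "
from h import *
inbox();go(box(.0885,0,.0598),[180,20,169.1]);go(box(.0835,0,.0598),[180,20,169.1])
for n in('side','scene'):
  p,d=env.get_image(n);q=cv2.resize(p[150:320,230:440],None,fx=3.5,fy=3.5);cv2.imwrite(f'pics/d_{n}.png',q[:,:,::-1])"
```

```text
clock: 7.85
position: [0.652, 0.1962, 0.0614]
eef_rot: [-179.9, 19.9, 168.8]
wrist_force: [-0.3, -0.5, -0.3]
gripper_width: 0.007
box [89.1  0.1 61.4] Fbox -0.18 -0.49 -0.26
clock 7.85 pos [652.  196.2  61.4] rot [-179.93   19.88  168.84] F [-0.3 -0.5 -0.3] | dxyz [ 1.1 -0.1  1.3] rxyz [-0.16 -0.13 -0.25]
clock 7.85 pos [652.  196.2  61.4] rot [-179.93   19.88  168.84] F [-0.3 -0.5 -0.3] | dxyz [ 5.8 -0.1 -0.4] rxyz [-0.16 -0.13 -0.25]
```

View pics/d_side.png

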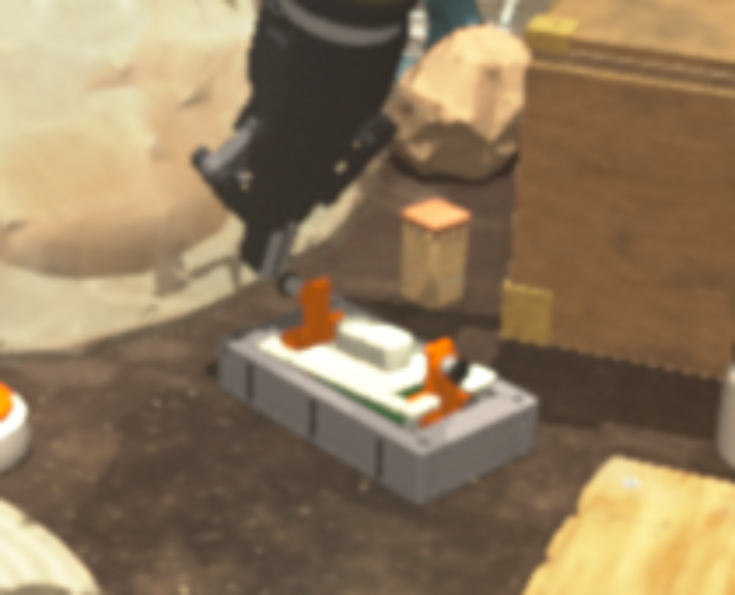

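```bash
python3 -m handwheel '[{"dx":2.5,"dy":0,"dz":0,"rx":0,"ry":0,"rz":0,"jaw":0},{"dx":4.5,"dy":0,"dz":0,"rx":0,"ry":0,"rz":0,"jaw":0},{"dx":4.5,"dy":0,"dz":0,"rx":0,"ry":0,"rz":0,"jaw":0}]'>/dev/null;  python3 -c "
from h import *
inbox()"
python3 -m handwheel '[{"dx":1.4,"dy":0,"dz":-0.5,"rx":0,"ry":0,"rz":0,"jaw":0},{"dx":1.4,"dy":0,"dz":-0.5,"rx":0,"ry":0,"rz":0,"jaw":0}]'>/dev/null;  python3 -c "
from h import *
inbox()"
python3 -m handwheel '[{"dx":1.4,"dy":0,"dz":-0.5,"rx":0,"ry":0,"rz":0,"jaw":0},{"dx":1.4,"dy":0,"dz":-0.5,"rx":0,"ry":0,"rz":0,"jaw":0}]'>/dev/null;  python3 -c "
from h import *
inbox()"
```

```text
box [85.3  0.5 61.6] Fbox 0.72 0.51 -0.47
box [84.   0.6 61.7] Fbox 0.11 -0.05 -0.19
box [82.5  0.5 61.5] Fbox -0.56 -0.29 -0.41
```

```bash
python3 -m handwheel '[{"dx":1.9,"dy":0,"dz":1,"rx":0,"ry":0,"rz":0,"jaw":0},{"dx":1.9,"dy":0,"dz":1,"rx":0,"ry":0,"rz":0,"jaw":0}]'>/dev/null;  python3 q.py
python3 -m handwheel '[{"dx":1.4,"dy":0,"dz":-0.5,"rx":0,"ry":0,"rz":0,"jaw":0},{"dx":1.4,"dy":0,"dz":-0.5,"rx":0,"ry":0,"rz":0,"jaw":0}]'>/dev/null;  python3 q.py
python3 -m handwheel '[{"dx":1.4,"dy":0,"dz":-0.5,"rx":0,"ry":0,"rz":0,"jaw":0},{"dx":1.4,"dy":0,"dz":-0.5,"rx":0,"ry":0,"rz":0,"jaw":0}]'>/dev/null;  python3 q.py
```

```text
box [81.9  0.7 60.6] Fbox 2.26 -0.18 0.13
[0.0387, 0.0307, 0.0344, 0.0297]
box [80.5  0.8 60.8] Fbox 3.91 -0.02 1.64
[0.0389, 0.0309, 0.0364, 0.0289]
box [79.   0.8 61. ] Fbox 3.88 0.2 3.82
[0.0386, 0.031, 0.0357, 0.0294]
```

```bash
python3 -m handwheel '[{"dx":1.5,"dy":0,"dz":-0.2,"rx":0,"ry":0,"rz":0,"jaw":0},{"dx":1.5,"dy":0,"dz":-0.2,"rx":0,"ry":0,"rz":0,"jaw":0}]'>/dev/null;  python3 q.py
python3 -m handwheel '[{"dx":1.4,"dy":0,"dz":-0.3,"rx":0,"ry":0,"rz":0,"jaw":0},{"dx":1.4,"dy":0,"dz":-0.3,"rx":0,"ry":0,"rz":0,"jaw":0}]'>/dev/null;  python3 q.py
```

```text
box [77.3  0.8 60.3] Fbox 4.8 -0.17 4.34
[0.0388, 0.0306, 0.0367, 0.0293]
box [75.5  0.7 59.7] Fbox 4.19 0.06 3.56
[0.0383, 0.0429, 0.0368, 0.0368]
```

```bash
python3 -m handwheel '[{"dx":1.2,"dy":0,"dz":-0.4,"rx":0,"ry":0,"rz":0,"jaw":0},{"dx":1.2,"dy":0,"dz":-0.4,"rx":0,"ry":0,"rz":0,"jaw":0}]'>/dev/null;  python3 q.py
```

```text
box [74.3  0.7 59.6] Fbox 5.77 -0.06 3.59
[0.0385, 0.0378, 0.0371, 0.0369]
```

```bash
python3 -m handwheel '[{"dx":-6,"dy":0,"dz":2,"rx":0,"ry":0,"rz":0,"jaw":0},{"dx":-12,"dy":0,"dz":4,"rx":0,"ry":0,"rz":0,"jaw":0},{"dx":-12,"dy":0,"dz":4,"rx":0,"ry":0,"rz":0,"jaw":0},{"dx":-21,"dy":0,"dz":-20,"rx":0,"ry":0,"rz":0,"jaw":0},{"dx":-37,"dy":0,"dz":-65,"rx":0,"ry":0,"rz":0,"jaw":0}]'; python3 -c "
from h import *
inbox()"
python3 -m handwheel '[{"dx":-10,"dy":0,"dz":-28,"rx":0,"ry":0,"rz":0,"jaw":0},{"dx":-10,"dy":0,"dz":-40,"rx":0,"ry":0,"rz":0,"jaw":0}]'; python3 chk.py e; python3 -c "
from h import *
inbox();go(box(0,0,.2),[180,0,169.1])"
```

```text
clock: 10.95
position: [0.6448, 0.1959, 0.1261]
eef_rot: [-179.6, 19.2, 168.9]
wrist_force: [1.0, 0.2, -0.3]
gripper_width: -0.001
box [ 82.1  -1.6 126.1] Fbox 0.93 0.39 -0.3
clock: 11.15
position: [0.6466, 0.1984, 0.1778]
eef_rot: [179.9, 20.2, 168.8]
wrist_force: [-0.1, 0.4, 0.1]
gripper_width: 0.001
scene 0 [(0.0308, 38), (0.0298, 25), (0.0316, 38), (0.0296, 23), (0.0482, 60), (0.0481, 56)]
scene now [(0.0382, 38), (0.0388, 35), (0.0388, 42), (0.0392, 34), (0.0571, 57), (0.0573, 60)]
side 0 [(0.029, 15), (0.0299, 32), (0.0293, 3), (0.0293, 25), (0.0467, 34), (0.0466, 30)]
side now [(0.0353, 31), (0.0378, 25), (0.0379, 18), (0.0368, 28), (0.0557, 40), (0.0559, 26)]
box [ 82.1   0.8 175.2] Fbox -0.73 0.3 -0.28
clock 11.25 pos [645.3 198.3 175.2] rot [179.95  20.05 168.81] F [-0.7  0.4 -0.3] | dxyz [ 68.6  -1.2 -51.4] rxyz [-0.   20.05 -0.28]
```

View pics/e_side.png

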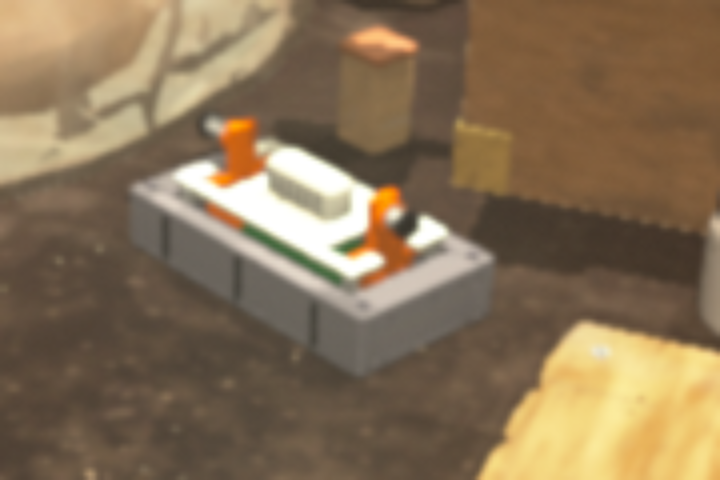

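```bash
python3 -m handwheel '[{"dx":23,"dy":0,"dz":-17,"rx":0,"ry":7,"rz":0,"jaw":45},{"dx":46,"dy":0,"dz":-34,"rx":0,"ry":14,"rz":0,"jaw":45},{"dx":69,"dy":-1,"dz":-51,"rx":0,"ry":20,"rz":0,"jaw":45},{"dx":69,"dy":-1,"dz":-51,"rx":0,"ry":20,"rz":0,"jaw":45},{"dx":69,"dy":-1,"dz":-51,"rx":0,"ry":20,"rz":0,"jaw":45}]' 25;python3 -c "
from h import *
inbox();go(box(0,0,.055),[180,0,169.1])
s=env.get_state();p,d=env.get_image('wrist');cv2.imwrite('pics/f.png',p[:,:,::-1]);np.savez('w2.npz',p=p,d=d,pos=s['position'],rot=s['eef_rot'])"
```

```text
clock: 11.75
position: [0.5639, 0.2125, 0.1957]
eef_rot: [-179.9, -0.1, 168.8]
wrist_force: [-0.1, -1.0, 0.3]
gripper_width: 0.452
box [ -0.5  -0.6 195.7] Fbox 0.07 -1.0 0.34
clock 11.75 pos [563.9 212.5 195.7] rot [-1.7989e+02 -8.0000e-02  1.6882e+02] F [-0.1 -1.   0.3] | dxyz [ -0.7   0.9 140.7] rxyz [-0.11 -0.08 -0.28]
```

View pics/f.png

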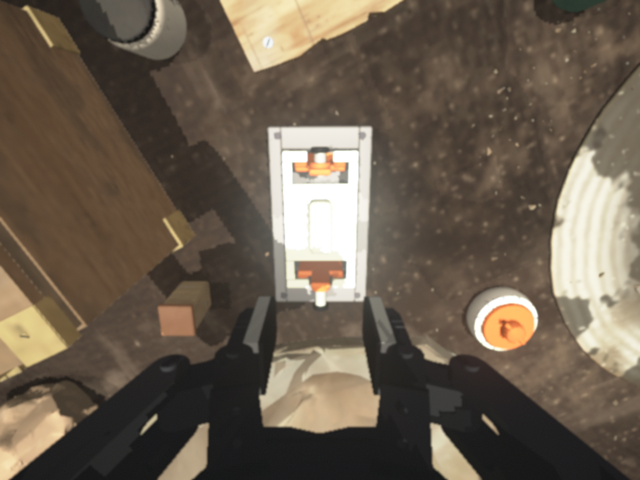

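The rib (columns 308–332) is centred between the jaws, so I'm going down on it.

```bash
python3 -m handwheel '[{"dx":0,"dy":1,"dz":45,"rx":0,"ry":0,"rz":0,"jaw":45},{"dx":0,"dy":1,"dz":90,"rx":0,"ry":0,"rz":0,"jaw":45},{"dx":0,"dy":1,"dz":115,"rx":0,"ry":0,"rz":0,"jaw":45},{"dx":0,"dy":1,"dz":130,"rx":0,"ry":0,"rz":0,"jaw":45},{"dx":0,"dy":1,"dz":140,"rx":0,"ry":0,"rz":0,"jaw":45}]';python3 -c "
from h import *
inbox()"
python3 -m handwheel '[{"dx":0,"dy":0,"dz":0,"rx":0,"ry":0,"rz":0,"jaw":45},{"dx":0,"dy":0,"dz":0,"rx":0,"ry":0,"rz":0,"jaw":45}]';python3 -c "
from h import *
inbox()
for n in('side','scene'):
  p,d=env.get_image(n);q=cv2.resize(p[150:320,230:440],None,fx=3.5,fy=3.5);cv2.imwrite(f'pics/g_{n}.png',q[:,:,::-1])"
```

```text
clock: 12.3
position: [0.5639, 0.2136, 0.0562]
eef_rot: [-179.9, -0.1, 168.8]
wrist_force: [0.3, 0.8, -0.3]
gripper_width: 0.452
box [-0.7  0.5 56.2] Fbox 0.16 0.84 -0.34
clock: 12.5
position: [0.5658, 0.2142, 0.0597]
eef_rot: [179.9, 0.1, 168.8]
wrist_force: [-0.6, 0.3, 0.0]
gripper_width: 0.45
box [ 1.   1.4 59.7] Fbox -0.64 0.23 0.01
```

View pics/g_side.png

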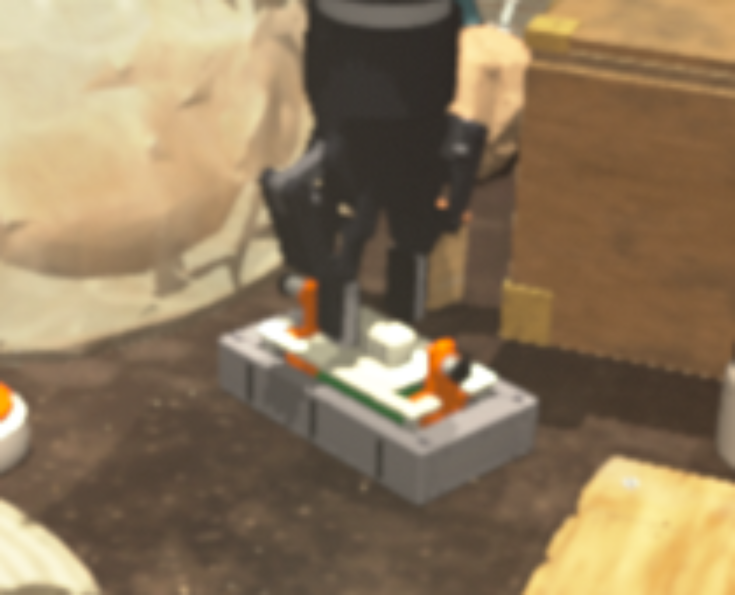

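```bash
python3 -m handwheel '[{"dx":0,"dy":-1,"dz":3,"rx":0,"ry":0,"rz":0,"jaw":45},{"dx":0,"dy":-1,"dz":6,"rx":0,"ry":0,"rz":0,"jaw":45},{"dx":0,"dy":-1,"dz":6,"rx":0,"ry":0,"rz":0,"jaw":30}]';python3 -c "
from h import *
inbox()"
python3 -m handwheel '[{"dx":0,"dy":0,"dz":0,"rx":0,"ry":0,"rz":0,"jaw":10},{"dx":0,"dy":0,"dz":0,"rx":0,"ry":0,"rz":0,"jaw":10},{"dx":0,"dy":0,"dz":0,"rx":0,"ry":0,"rz":0,"jaw":10},{"dx":0,"dy":0,"dz":0,"rx":0,"ry":0,"rz":0,"jaw":10}]' 30;python3 -c "
from h import *
inbox()"
```

```text
clock: 12.9
position: [0.5643, 0.2128, 0.0522]
eef_rot: [-180.0, -0.0, 168.8]
wrist_force: [0.2, -0.8, 0.2]
gripper_width: 0.307
box [-0.2 -0.2 52.2] Fbox 0.33 -0.75 0.15
clock: 13.3
position: [0.5644, 0.2129, 0.0524]
eef_rot: [-180.0, -0.0, 168.8]
wrist_force: [-0.5, -0.5, -0.7]
gripper_width: 0.199
box [-0.1 -0.1 52.4] Fbox -0.42 -0.55 -0.71
```

```bash
python3 -m handwheel '[{"dx":0,"dy":0,"dz":-2,"rx":0,"ry":0,"rz":0,"jaw":10},{"dx":0,"dy":0,"dz":-4,"rx":0,"ry":0,"rz":0,"jaw":10},{"dx":0,"dy":0,"dz":-6,"rx":0,"ry":0,"rz":0,"jaw":10},{"dx":0,"dy":0,"dz":-8,"rx":0,"ry":0,"rz":0,"jaw":10}]';python3 -c "
from h import *
inbox()"
python3 -m handwheel '[{"dx":0,"dy":0,"dz":-6,"rx":0,"ry":0,"rz":0,"jaw":10},{"dx":0,"dy":0,"dz":-12,"rx":0,"ry":0,"rz":0,"jaw":10},{"dx":0,"dy":0,"dz":-18,"rx":0,"ry":0,"rz":0,"jaw":10},{"dx":0,"dy":0,"dz":-24,"rx":0,"ry":0,"rz":0,"jaw":10}]';python3 -c "
from h import *
inbox()
for n in('side','scene'):
  p,d=env.get_image(n);q=cv2.resize(p[150:320,230:440],None,fx=3.5,fy=3.5);cv2.imwrite(f'pics/i_{n}.png',q[:,:,::-1])"
```

```text
clock: 13.7
position: [0.5646, 0.213, 0.0607]
eef_rot: [180.0, 0.0, 168.8]
wrist_force: [-0.1, 0.0, -0.1]
gripper_width: 0.199
box [ 0.1 -0.  60.7] Fbox -0.07 0.03 -0.12
clock: 14.1
position: [0.5647, 0.213, 0.0853]
eef_rot: [180.0, 0.0, 168.8]
wrist_force: [-0.1, -0.4, -1.0]
gripper_width: 0.199
box [ 0.2  0.  85.3] Fbox 0.02 -0.36 -1.04
```

View pics/i_side.png

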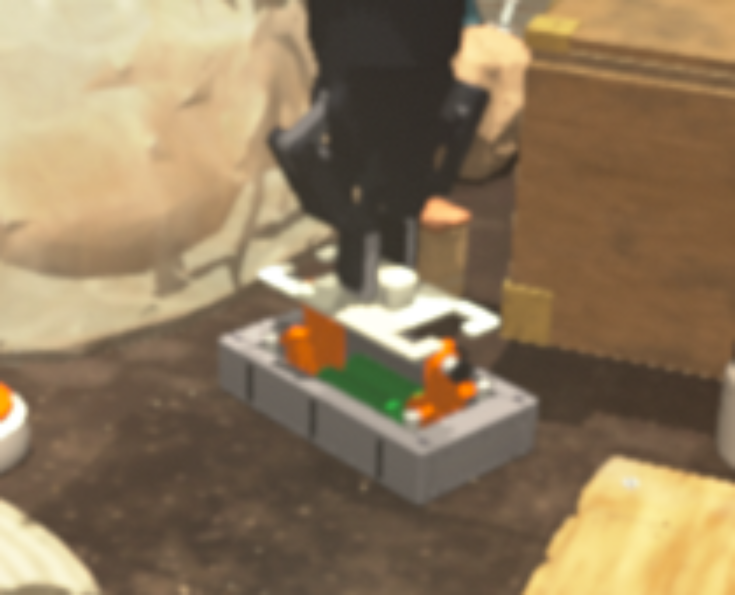

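```bash
python3 -m handwheel '[{"dx":0,"dy":0,"dz":-15,"rx":0,"ry":0,"rz":0,"jaw":10},{"dx":0,"dy":0,"dz":-35,"rx":0,"ry":0,"rz":0,"jaw":10},{"dx":0,"dy":0,"dz":-50,"rx":0,"ry":0,"rz":0,"jaw":10}]';python3 -c "
from h import *
inbox();go(box(-.005,.105,.13),[180,0,169.1])
for n in('scene','side'):
    P=cloud(cam(n),np.load(n+'0.npz')['d']);L=np.dstack([(P[...,:2]-ctr)@EX,(P[...,:2]-ctr)@EY,P[...,2]])
    m=(abs(L[...,0]+.005)<.075)&(abs(L[...,1]-.105)<.05);print(np.nanpercentile(L[m][:,2],[0,50,100]))
"
```

```text
clock: 14.5
position: [0.5649, 0.213, 0.1363]
eef_rot: [180.0, 0.1, 168.8]
wrist_force: [0.3, 0.0, -0.4]
gripper_width: 0.196
box [4.000e-01 1.000e-01 1.363e+02] Fbox 0.32 0.09 -0.39
clock 14.5 pos [564.9 213.  136.3] rot [1.7996e+02 7.0000e-02 1.6882e+02] F [ 0.3  0.  -0.4] | dxyz [  5.9 104.9   6.4] rxyz [ 0.04  0.07 -0.28]
[-0.00562234 -0.00092621  0.00406718]
[-0.00519059 -0.00183417  0.00112446]
```

Footprint clear. Now I'll carry the cover over it and lower it.

```bash
python3 -m handwheel '[{"dx":2,"dy":25,"dz":0,"rx":0,"ry":0,"rz":0,"jaw":10},{"dx":4,"dy":55,"dz":0,"rx":0,"ry":0,"rz":0,"jaw":10},{"dx":6,"dy":85,"dz":0,"rx":0,"ry":0,"rz":0,"jaw":10},{"dx":6,"dy":105,"dz":20,"rx":0,"ry":0,"rz":0,"jaw":10},{"dx":6,"dy":105,"dz":45,"rx":0,"ry":0,"rz":0,"jaw":10}]'
python3 -m handwheel '[{"dx":0,"dy":0,"dz":25,"rx":0,"ry":0,"rz":0,"jaw":10},{"dx":0,"dy":0,"dz":45,"rx":0,"ry":0,"rz":0,"jaw":10},{"dx":0,"dy":0,"dz":54,"rx":0,"ry":0,"rz":0,"jaw":10},{"dx":0,"dy":0,"dz":60,"rx":0,"ry":0,"rz":0,"jaw":10},{"dx":0,"dy":0,"dz":60,"rx":0,"ry":0,"rz":0,"jaw":10}]'
python3 -c "
from h import *
inbox();go(box(-.005,.105,.018),[180,0,169.1])
for n in('side','scene'):
  p,d=env.get_image(n);q=cv2.resize(p[150:370,230:460],None,fx=2.7,fy=2.7);cv2.imwrite(f'pics/j_{n}.png',q[:,:,::-1])"
```

```text
clock: 15.0
position: [0.5808, 0.3203, 0.0921]
eef_rot: [179.8, 0.3, 169.0]
wrist_force: [-0.2, 0.1, -0.6]
gripper_width: 0.203
clock: 15.5
position: [0.5791, 0.3171, 0.0296]
eef_rot: [-180.0, -0.0, 168.8]
wrist_force: [0.0, 0.4, -1.0]
gripper_width: 0.203
box [ -5.4 104.9  29.6] Fbox -0.03 0.4 -0.99
clock 15.5 pos [579.1 317.1  29.6] rot [-1.8000e+02 -1.0000e-02  1.6882e+02] F [ 0.   0.4 -1. ] | dxyz [-0.4  0.1 11.6] rxyz [-0.   -0.01 -0.28]
```

View pics/j_side.png

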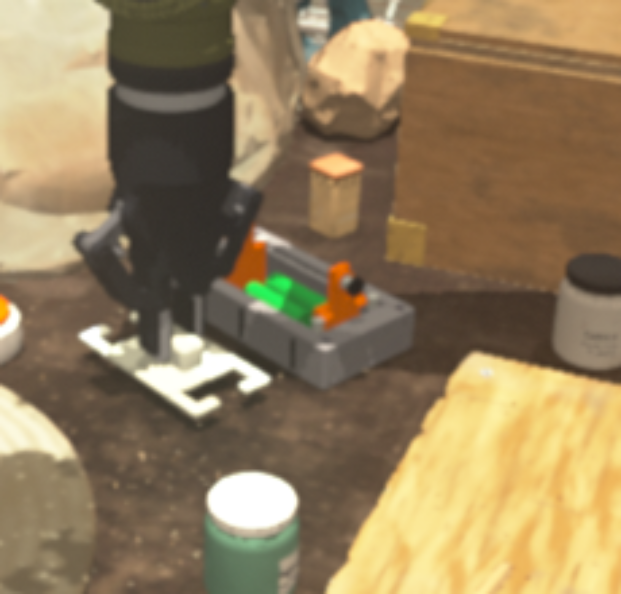

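```bash
python3 -m handwheel '[{"dx":0,"dy":0,"dz":4,"rx":0,"ry":0,"rz":0,"jaw":10},{"dx":0,"dy":0,"dz":8,"rx":0,"ry":0,"rz":0,"jaw":10},{"dx":0,"dy":0,"dz":10,"rx":0,"ry":0,"rz":0,"jaw":10},{"dx":0,"dy":0,"dz":10,"rx":0,"ry":0,"rz":0,"jaw":10}]' >/dev/null
python3 -c "
from h import *
inbox()"
python3 -m handwheel '[{"dx":0,"dy":0,"dz":1,"rx":0,"ry":0,"rz":0,"jaw":10},{"dx":0,"dy":0,"dz":1,"rx":0,"ry":0,"rz":0,"jaw":10}]' >/dev/null
python3 -c "
from h import *
inbox()"
python3 -m handwheel '[{"dx":0,"dy":0,"dz":1,"rx":0,"ry":0,"rz":0,"jaw":10},{"dx":0,"dy":0,"dz":1,"rx":0,"ry":0,"rz":0,"jaw":10}]' >/dev/null
python3 -c "
from h import *
inbox()"
```

```text
box [ -5.8 104.7  18.9] Fbox 0.05 0.57 -0.3
box [ -5.5 104.9  18.4] Fbox 0.88 -0.23 -0.98
box [ -5.5 104.9  17.3] Fbox 0.03 0.33 -1.7
```

```bash
python3 -m handwheel '[{"dx":0,"dy":0,"dz":0.8,"rx":0,"ry":0,"rz":0,"jaw":10},{"dx":0,"dy":0,"dz":0.8,"rx":0,"ry":0,"rz":0,"jaw":10}]' >/dev/null
python3 -c "
from h import *
inbox()"
python3 -m handwheel '[{"dx":0,"dy":0,"dz":0.8,"rx":0,"ry":0,"rz":0,"jaw":10},{"dx":0,"dy":0,"dz":0.8,"rx":0,"ry":0,"rz":0,"jaw":10}]' >/dev/null
python3 -c "
from h import *
inbox()
p,d=env.get_image('side');cv2.imwrite('pics/k.png',cv2.resize(p[250:320,230:340,::-1],None,fx=6,fy=6))"
```

```text
box [ -5.5 104.9  16.5] Fbox 0.34 0.76 -1.65
box [ -5.4 105.   16.2] Fbox 0.12 -0.16 1.23
```

View pics/k.png

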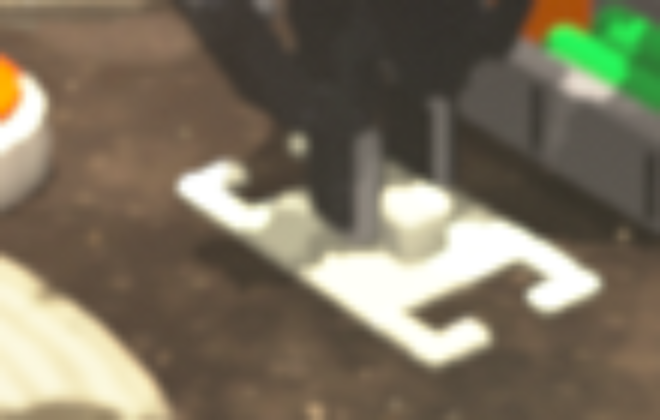

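```bash
python3 -m handwheel '[{"dx":0,"dy":0,"dz":0.5,"rx":0,"ry":0,"rz":0,"jaw":10},{"dx":0,"dy":0,"dz":0.5,"rx":0,"ry":0,"rz":0,"jaw":10}]' >/dev/null
python3 -c "
from h import *
inbox()"
python3 -m handwheel '[{"dx":0,"dy":0,"dz":0,"rx":0,"ry":0,"rz":0,"jaw":24},{"dx":0,"dy":0,"dz":0,"rx":0,"ry":0,"rz":0,"jaw":30},{"dx":0,"dy":0,"dz":0,"rx":0,"ry":0,"rz":0,"jaw":42},{"dx":0,"dy":0,"dz":0,"rx":0,"ry":0,"rz":0,"jaw":45},{"dx":0,"dy":0,"dz":0,"rx":0,"ry":0,"rz":0,"jaw":45}]'
python3 -c "
from h import *
inbox()"
```

```text
box [ -5.3 105.   16.1] Fbox -2.73 -1.89 5.14
clock: 17.55
position: [0.5789, 0.3171, 0.0151]
eef_rot: [-180.0, -0.0, 168.8]
wrist_force: [0.5, 0.2, 0.5]
gripper_width: 0.451
box [ -5.5 104.9  15.1] Fbox 0.44 0.34 0.47
```

```bash
python3 -m handwheel '[{"dx":0,"dy":0,"dz":-10,"rx":0,"ry":0,"rz":0,"jaw":45},{"dx":0,"dy":0,"dz":-30,"rx":0,"ry":0,"rz":0,"jaw":45},{"dx":0,"dy":0,"dz":-75,"rx":0,"ry":0,"rz":0,"jaw":45},{"dx":0,"dy":0,"dz":-120,"rx":0,"ry":0,"rz":0,"jaw":45},{"dx":0,"dy":0,"dz":-170,"rx":0,"ry":0,"rz":0,"jaw":45}]'
python3 -m handwheel '[{"dx":0,"dy":0,"dz":-40,"rx":0,"ry":0,"rz":0,"jaw":45},{"dx":0,"dy":0,"dz":-60,"rx":0,"ry":0,"rz":0,"jaw":45},{"dx":0,"dy":0,"dz":-60,"rx":0,"ry":0,"rz":0,"jaw":45},{"dx":0,"dy":0,"dz":-60,"rx":0,"ry":0,"rz":0,"jaw":45}]'
python3 - <<'E'
from h import *
for n in('side','scene','wrist'):
    s=env.get_state()
    p,d=env.get_image(n);cv2.imwrite(f'pics/l_{n}.png',p[:,:,::-1])
    C=cam(n,s);P=cloud(C,d);L=np.dstack([(P[...,:2]-ctr)@EX,(P[...,:2]-ctr)@EY,P[...,2]])
    r=[]
    for x,y in[(-.055,.085),(-.055,.125),(.045,.085),(.045,.125),(-.035,.105),(.025,.105),(-.005,.105)]:
        m=(abs(L[...,0]-x)<.004)&(abs(L[...,1]-y)<.006);r.append(float(np.nanmedian(L[m][:,2]).round(4)))
    print(n,r)
    if n!='wrist':
        P0=cloud(C,np.load(n+'0.npz')['d'])
        for k,c in dict(jw=(.385,.12),jg=(.418,.442),st=(.622,.08),ti=(.70,.367)).items():
            o=[]
            for Q in(P0,P):
                m=(np.hypot(Q[...,0]-c[0],Q[...,1]-c[1])<.045)&(Q[...,2]>.025)&(Q[...,2]<.075);o+=[np.nanmean(Q[m],0).round(4),int(m.sum())]
            print(k,*o)
E
```

```text
clock: 18.05
position: [0.5783, 0.3168, 0.1869]
eef_rot: [-180.0, -0.1, 168.8]
wrist_force: [0.4, -0.1, -0.8]
gripper_width: 0.449
clock: 18.45
position: [0.5788, 0.317, 0.2453]
eef_rot: [180.0, 0.0, 168.8]
wrist_force: [-0.6, -0.6, -0.9]
gripper_width: 0.448
side [0.0015, 0.0011, 0.001, 0.0008, 0.4133, 0.0024, 0.0198]
jw [0.3809 0.1265 0.0477] 798 [0.3809 0.1266 0.0478] 796
jg [0.4131 0.4547 0.0457] 1122 [0.4131 0.4546 0.0457] 1125
st [0.6178 0.0817 0.0431] 309 [0.618  0.0815 0.0431] 307
ti [0.6992 0.3769 0.0306] 348 [0.6985 0.3773 0.0305] 362
scene [0.0014, 0.002, 0.0014, 0.0019, 0.0023, 0.0037, 0.0206]
jw [0.3865 0.1065 0.0567] 907 [0.3865 0.1065 0.0568] 903
jg [0.4192 0.4356 0.0483] 551 [0.4192 0.4356 0.0483] 553
st [0.6226 0.0707 0.0531] 348 [0.6226 0.0707 0.0529] 352
ti [0.7024 0.3658 0.0309] 406 [0.7023 0.3659 0.0309] 409
wrist [0.0026, -0.0003, 0.003, 0.0029, 0.0032, 0.0031, 0.0213]
```

View pics/l_side.png

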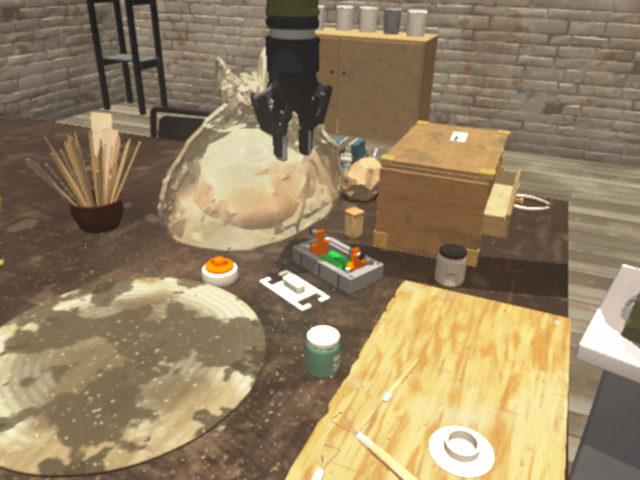

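View pics/l_wrist.png

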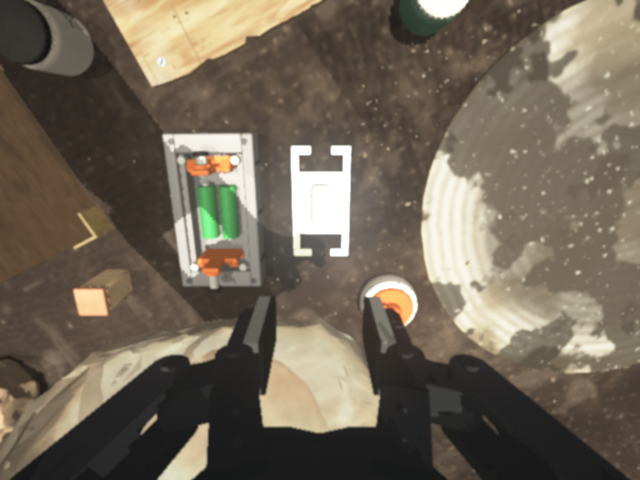

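The cover lies flat and right side up at about (321,200) in the wrist view, beside the open box. The batteries are visible, the jars, stamp and timer haven't moved, and the robot is clear.

```bash
python3 -c "
from workcell import env
print(env.hand_in())"
```

```text
the job is handed in; nothing more can be done
None
```

The cover is off the battery box and lying flat, right side up, on the bench beside it, and the job is handed in at about 19 s.

- **Tabs:** I pressed the near tab, then the far one, in steps of 1 to 2 mm until the depth images showed that end up. The horizontal push read at most about 6 N on each. For the far tab I tilted the tool 20° to clear the plaster bag, which added up to about 4 N of vertical force. Each tab went about 1.2 mm past its release before I saw the end was up, still short of the hard stop.
- **Lift and placing:** I gripped the cover by its rib at 30 N and it came free with no noticeable pull. Setting it down peaked at about 5 N.
- **Last checks:**
  - Plate height reads 1 to 4 mm and the rib top about 20 to 21 mm, as expected for a cover lying flat.
  - The jars, stamp and timer are within 1 mm of where they started.
  - The gripper is open and about 0.25 m up, touching nothing.
- **Disagreements:**
  - The side and scene cameras differed by about 8 mm on the box position. I used the wrist-camera fix, and it proved accurate when I reached the studs and the rib.
  - One plate reading from the side view (0.41 m) was the gripper blocking the line of sight.
  - One wrist-view plate reading came out at 0 mm, where its neighbours gave about 3 mm.

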